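# Contact check on a spring terminal strip

## Robot

A 6-joint arm with a two-finger parallel gripper is mounted at the origin on a cart in front of the work surface, level with it; the furniture and walls round the work are solid. World frame = base frame: x ahead of the robot, y to its left, z up, the work surface at z = 0. Lengths are in mm, angles in rad, forces in N, time in s.
With the tool pointing down it reaches from about 350 to 775 mm from the base axis. Payload 7.3 kg.
Tool frame: the origin (TCP) lies midway between the tips of the shut fingers; the grasp point (between the pads) lies 19 mm behind it; z points along the fingers, y is the line along which they close (so a half turn about z gives the same grasp; the last joint's range is limited). The gripper opens to 92 mm and grips with 3 to 60 N. Pads are 19 mm wide; open, the fingers measure 130 mm over their backs; the gripper's body (75 mm by 190 mm) begins 47 mm behind the grasp point.
Start: joints at [-1.378, 0.342, 1.524, -0, 1.275, -0.146], TCP at [174.51, -495.168, 226.741] pointing down, gripper open.
Joint ranges: [-2.53, 2.53], [-0.77, 2.02], [0.04, 2.7], [-1, 4.14], [0.28, 2.66], [-3.11, 3.11]. Speed limits (rad/s): [2.57, 2.57, 3.14, 3.14, 3.14, 3.14].

## Interface

Orientations are given as [roll, pitch, yaw] about the fixed x, y, z axes, in that order (R = Rz(yaw) Ry(pitch) Rx(roll)).
In Python, from plant import bot gives the robot as it stands.
- The arm moves only by the tool jog_arm, never from a script. Its arguments are lists of equal length, an entry for each row: "dp": the shift along the tool's x, y, z in m, a list of three; "twist": the turn about the tool's z in degrees. A call has 1 to 10 rows; each row shifts and turns the commanded pose from where the row before left it, along the tool's axes as they then stand; what a row does not reach is not made up. A row lasts 1/8 s, in which the tool goes at most 62.5 mm and 10.7 degrees, less where a joint would pass 70% of its speed; a pose out of reach is approached as far as the arm can. A call is refused whole if a number of a shift passes 0.0625 or a number of a turn 10.7, either way. A call with a gripper value outside its range is refused whole. "jaw" is the finger opening in m, from 0 to 0.0918, set as the call begins (left out, the last holds). The fingers move at their own pace and stop on an object; the grip force is fixed at half the most. Time passes only in rows, so rows that do not move let the fingers close. It gives the time, the measured TCP pose, the force, the opening and the grip force at its end, in the units of the state.
- bot.get_obs(): the state, without advancing time (a new reading comes with each control period).
- bot.capture(name): name is "scene" or "side" or "wrist"; returns the picture (384x512x3 uint8, blue, green, red); there is no depth.
- bot.camera_params(name): a dict with "fx", "fy", "cx", "cy" (pixels), "R" (3x3) and "t" (3): a world point X has camera coordinates R X + t. Camera axes: x right, y down, z forward; pixel columns grow to the right and rows downward; lengths in mm; the calibration is good to about 2 mm. A picture is of the moment at which its call begins: read the wrist's pose just before it. camera_params takes no time and is no camera call; for the wrist camera it gives the pose at the moment of the call.
- bot.close_job(): hands the job in; it is judged then, once.
Trained networks look in the newest picture that a camera, given by its name, has taken for a name from the list of things; names that differ only in an ending like _2 or _b are one class to them, and where a whole thing is asked for, a point or a joint stands for the part that bears it (a point fixed in the world has none). Each returns a list of dicts, best first, with "confidence" (0 to 1); they miss things now and then, are a little off and sometimes report something else, mostly with a low value. They report only what shows in the picture. A call takes as long as a camera call. They do not tell look-alikes from the thing itself.
- bot.find_in(camera, label): "bbox" ([centre column, centre row, width, height] in pixels, round what is visible of it).
- bot.masks_of(camera, label): "pixels" (384x512 bool, what is visible of it) and "bbox" ([centre column, centre row, width, height] in pixels, round what is visible of it).
The state is a dict: "time": time; "joint_positions": joint angles; "dq": joint speeds; "tau": joint torques, N m; "tool_pos": TCP position; "tcp_rot": TCP orientation; "contact_force": force on the tool from outside, world axes, zero at the start; "moment": the same for the moment, N m; "grip_width": finger opening in mm; "finger_force": force on a finger pad.
Only numpy, scipy, OpenCV 4.12 (cv2) and the standard library are available. Lean on these libraries where they do the work, as an engineer would, in place of code of your own. Each camera call takes 0.05 s, during which the arm holds its last target. There are 200 camera calls.

## Task

Take the touch probe out of its forked rest and check the three spring contacts with its tip, in this order: the round head, the square head, then the long bar. Their heights have been set by hand and differ, so come down and feel for each one, then push it lightly down against its spring with about 5 N, hold it steady for half a second, and never push it hard against its bottom. Then hang the probe upright back in the nest of its rest and let go; touch the contacts with nothing but the probe, and leave the multimeter, the vial and the tape roll where they are.

Things in the scene. Friction and masses are not known exactly. Their poses are not given: they have to be found in the camera images.
- probe: Touch probe, 80 to 150 g, upright. Origin: centre of its collar's underside, z up along the axis. Steel collar 32 mm across, z 0 to 8 mm; black square handle 20 x 20 mm (flats face x and y), z 8 to 74, button on top to 78; grip it at about z = 45. Below the collar a stem 8 mm thick to z = -44, then a slim cone to the 5 mm ball tip at -62.
- probe_tip (a point): Lowest point of the probe's ball tip, on its axis 62 mm below the collar's underside.
- probe_rest: Fixed aluminium rest; origin under the centre of its 90 (x) x 80 x 8 mm base. A column at +x carries a fork 85 mm high with its tines towards -x; slot 14 mm wide, centred on the origin, open to -x. A 4 mm lip makes a 38 x 38 mm nest on top for the probe's collar. The probe lifts straight up out of it and is lowered straight back.
- rest_seat (a point): Centre of the nest floor on the fork, 85 mm above the rest's origin: the centre of the collar's underside belongs here.
- terminal_strip: Fixed aluminium plate 80 (x) x 220 (y) x 10 mm carrying the three spring contacts in a row, their order changing; origin at the centre of its underside. Each contact's plunger sinks straight down at 1 N per mm, and after 12 mm bottoms hard.
- multimeter: Bystander: yellow and black hand multimeter 164 x 81 x 48 mm lying on its back, right of and beyond the strip; origin under its centre.
- vial: Bystander: small glass vial with black cap, 24 mm across, 56 mm tall, standing behind the rest; origin under its centre.
- tape: Bystander: roll of masking tape, 70 mm across, 19 mm high, lying right of the strip; origin under its centre.
- contact_round: Spring contact whose steel head, 4 mm thick and flat, is a round disc 24 mm across. Origin: underside centre of its black foot (34 x 34 x 6 mm, then a round housing 25 mm across up to 28 mm), z up along the plunger. The untouched head's top lies 52 to 70 mm above this origin: a stiff sleeve below it was set by hand, its height is not reported.
- contact_square: Spring contact whose steel head, 4 mm thick and flat, is a square of 24 x 24 mm (sides along x and y). Origin: underside centre of its black foot (34 x 34 x 6 mm, then a round housing 25 mm across up to 28 mm), z up along the plunger. The untouched head's top lies 52 to 70 mm above this origin: a stiff sleeve below it was set by hand, its height is not reported.
- contact_bar: Spring contact whose steel head, 4 mm thick and flat, is a long bar 14 mm along x and 36 mm along y. Origin: underside centre of its black foot (34 x 34 x 6 mm, then a round housing 25 mm across up to 28 mm), z up along the plunger. The untouched head's top lies 52 to 70 mm above this origin: a stiff sleeve below it was set by hand, its height is not reported.
There are look-alikes about, which are no part of the job. There is more than one size of the probe; the one meant has the size given above.

How it is judged:
By the outcome, as a careful person would: the job done as asked, in the order asked, and still so for the second after the job is handed in, with the robot touching nothing.
It also fails if it takes over 53 s, if anything falls off the work surface, if the arm or the gripper's body presses on something with over 40 N, if the wrist force passes 120 N, or if a joint passes its speed limit or range.

## Working session

There is one attempt and no reset: what is moved stays moved. The work goes in short steps, Python scripts to look and compute and a tool call to move; the robot and the scene stay as the last step left them, time stands still between calls to the robot, and variables do not carry over. Pictures are saved under pics/ and viewed, at most 10 in all, crops included, and the job is handed in when it is done.

Besides the shell and the picture viewer there is one more tool, called in YAML: its name, and indented under it one key for each argument. jog_arm: Moves the arm, as the interface text tells. Its arguments: {"type":"object","properties":{"dp":{"type":"array"},"twist":{"type":"array"},"jaw":{"type":"number"}},"required":["dp","twist"]}

```bash
ls; mkdir -p pics
cat > h.py <<'E'
import numpy as np, cv2
from plant import bot
def save(cams):
    ims={c:bot.capture(c).copy() for c in cams}
    return ims
def ray(cam,u,v,P=None):
    P=P or bot.camera_params(cam); R=np.array(P["R"]);t=np.array(P["t"])
    d=R.T@np.array([(u-P["cx"])/P["fx"],(v-P["cy"])/P["fy"],1]); return -R.T@t,d
def atz(cam,u,v,z,P=None):
    o,d=ray(cam,u,v,P); return o+d*(z-o[2])/d[2]
def proj(cam,X,P=None):
    P=P or bot.camera_params(cam); c=np.array(P["R"])@np.array(X,float)+np.array(P["t"])
    return np.array([P["fx"]*c[0]/c[2]+P["cx"],P["fy"]*c[1]/c[2]+P["cy"]])
def tri(obs):
    A=np.zeros((3,3));b=np.zeros(3)
    for cam,u,v in obs:
        o,d=ray(cam,u,v);d=d/np.linalg.norm(d);M=np.eye(3)-np.outer(d,d);A+=M;b+=M@o
    return np.linalg.solve(A,b)
E
python3 - <<'E'
from h import *
ob=bot.get_obs(); print({k:np.round(v,3).tolist() for k,v in ob.items()})
for c in ["scene","side","wrist"]:
    im=bot.capture(c); cv2.imwrite(f"pics/{c}0.png",im)
    P=bot.camera_params(c); print(c,np.round(-np.array(P["R"]).T@np.array(P["t"])),np.round(P["R"],2).tolist(),P["fx"])
    for l in ["probe","probe_rest","terminal_strip","contact_round","contact_square","contact_bar","vial"]:
        print(l,[(round(d["confidence"],2),np.round(d["bbox"]).tolist()) for d in bot.find_in(c,l)])
a=cv2.imread("pics/scene0.png");b=cv2.imread("pics/side0.png")
cv2.imwrite("pics/both0.png",cv2.resize(np.vstack([a,b]),(400,600)))
E
```

```text
pics
{'time': 0.0, 'joint_positions': [-1.378, 0.343, 1.525, -0.0, 1.275, -0.146], 'dq': [0.0, -0.001, 0.001, -0.001, 0.001, 0.002], 'tau': [-0.001, -43.125, -24.422, 0.072, 0.056, -0.0], 'tool_pos': [174.425, -494.723, 226.024], 'tcp_rot': [-3.14, -0.0, 0.339], 'contact_force': [-0.804, -0.559, 0.276], 'moment': [-0.024, 0.039, 0.008], 'finger_force': 0.0, 'grip_width': 91.877}
scene [113. 692. 989.] [[-0.74, -0.68, 0.02], [-0.53, 0.56, -0.64], [0.42, -0.48, -0.77]] 396.5650597624018
probe [(0.88, [273.0, 251.0, 16.0, 39.0]), (0.69, [201.0, 293.0, 19.0, 36.0]), (0.47, [230.0, 262.0, 13.0, 26.0])]
probe_rest [(0.74, [232.0, 280.0, 44.0, 51.0]), (0.23, [231.0, 263.0, 10.0, 24.0])]
terminal_strip [(0.56, [288.0, 208.0, 65.0, 56.0])]
contact_round [(0.47, [272.0, 216.0, 14.0, 20.0])]
contact_square [(0.55, [305.0, 190.0, 14.0, 12.0])]
contact_bar [(0.75, [270.0, 215.0, 15.0, 19.0]), (0.63, [232.0, 262.0, 11.0, 20.0]), (0.49, [290.0, 201.0, 14.0, 20.0])]
vial [(0.67, [188.0, 237.0, 9.0, 14.0])]
side [ 511. 1004.  633.] [[-1.0, -0.1, -0.01], [-0.04, 0.53, -0.85], [0.09, -0.84, -0.53]] 367.41939286568305
probe [(0.97, [311.0, 270.0, 22.0, 72.0]), (0.81, [305.0, 241.0, 19.0, 52.0]), (0.61, [324.0, 214.0, 21.0, 63.0])]
probe_rest [(0.94, [294.0, 264.0, 28.0, 49.0])]
terminal_strip [(0.63, [286.0, 206.0, 27.0, 43.0])]
contact_round [(0.47, [279.0, 206.0, 14.0, 21.0])]
contact_square [(0.4, [287.0, 183.0, 6.0, 14.0])]
contact_bar [(0.65, [285.0, 194.0, 8.0, 26.0]), (0.43, [280.0, 208.0, 14.0, 23.0])]
vial [(0.45, [225.0, 258.0, 13.0, 21.0])]
wrist [ 242. -470.  386.] [[0.33, -0.94, 0.0], [-0.91, -0.32, 0.27], [-0.25, -0.09, -0.96]] 321.1830825815977
probe []
probe_rest []
terminal_strip []
contact_round []
contact_square []
contact_bar []
vial []
```

Run:
```python
from h import *
a=cv2.imread("pics/scene0.png")[140:340,150:350];b=cv2.imread("pics/side0.png")[140:340,200:400]
cv2.imwrite("pics/crop0.png",cv2.resize(np.hstack([a,b]),(800,400),interpolation=cv2.INTER_CUBIC))
```

```text
(no output)
```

View pics/crop0.png

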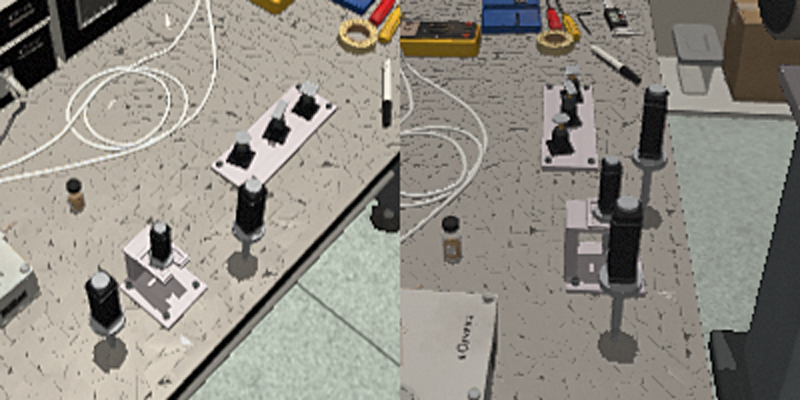

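Run:
```python
from h import *
# picked from crop: scene px=150+u/2,140+v/2 ; side px=200+(u-400)/2
s=lambda u,v:("scene",150+u/2,140+v/2)
d=lambda u,v:("side",200+(u-400)/2,140+v/2)
for n,p,q in [("probe top",s(160,226),d(612,159)),("big1 top",s(253,182),d(655,90)),("big2 top",s(98,274),d(628,202)),("big1 collar",s(249,230),d(650,157)),("big2 collar",s(106,320),d(620,280)),("c near",s(241,136),d(562,120)),("c mid",s(280,108),d(569,88)),("c far",s(310,85),d(572,72)),("vial top",s(74,184),d(450,223))]:
    X=tri([p,q]); print(n,np.round(X),np.round(proj("scene",X)-p[1:],1))
P=bot.camera_params("scene")
for n,p,z in [("rest",(206,290),8),("rest",(166,327),8),("rest",(123,246),8),("strip",(213,166),10),("strip",(254,190),10),("strip",(337,105),10),("strip",(303,80),10)]:
    print(n,np.round(atz(*s(*p),z,P)))
```

```text
probe top [464. 366. 162.] [0. 0.]
big1 top [413. 256. 185.] [0.2 0.5]
big2 top [456. 468. 192.] [0.3 1.4]
big1 collar [408. 262.  90.] [-0.2 -0.7]
big2 collar [453. 471.  90.] [-0.1 -0.4]
c near [522. 142.  62.] [0.3 0.8]
c mid [513.  65.  67.] [0.1 0.3]
c far [512. -10.  54.] [0.3 1. ]
vial top [646. 356.  50.] [0.  0.1]
rest [416. 332.   8.]
rest [420. 405.   8.]
rest [544. 362.   8.]
strip [542. 179.  10.]
strip [470. 170.  10.]
strip [477. -42.  10.]
strip [549. -46.  10.]
```

Three probes show. The small one in the fork is at scene px (230,262); the larger look-alikes stand at (275,248) and (201,293), measuring about 100 mm from collar to top against 78 mm for the small one. The fork one fits the description. The contacts are at (270,213), (289,196) and (304,186).

jog_arm:
  dp:
    - [0, 0, -0.012]
    - [0, 0, -0.012]
    - [0, 0, -0.012]
    - [0, 0, -0.012]
    - [0, 0, -0.012]
    - [0, 0, -0.012]
    - [0, 0, -0.012]
  twist: [-10.1, -10.1, -10.1, -10.1, -10.1, -10.1, -10]

```text
time: 2.08
tool_pos: [174.5, -495.1, 311.1]
tcp_rot: [3.142, 0.0, 1.577]
contact_force: [-0.5, 0.3, -0.5]
grip_width: 91.2
finger_force: 0.0
```

jog_arm:
  dp:
    - [0.04, 0.04, 0]
    - [0.04, 0.04, 0]
    - [0.04, 0.04, 0]
    - [0.04, 0.04, 0]
    - [0.04, 0.04, 0]
    - [0.04, 0.04, 0]
  twist: [0, 0, 0, 0, 0, 0]

```text
time: 2.82
tool_pos: [415.6, -253.7, 310.9]
tcp_rot: [3.141, 0.001, 1.571]
contact_force: [0.9, -1.4, -0.3]
grip_width: 91.7
finger_force: 0.0
```

jog_arm:
  dp:
    - [0.057, 0.01, 0]
    - [0.057, 0.01, 0]
    - [0.057, 0.01, 0]
    - [0.057, 0.01, 0]
    - [0.057, 0.01, 0]
    - [0.057, 0.01, 0]
    - [0.057, 0.01, 0]
    - [0.057, 0.01, 0]
    - [0, 0, 0]
    - [0, 0, 0]
  twist: [0, 0, 0, 0, 0, 0, 0, 0, 0, 0]

```text
time: 4.08
tool_pos: [494.2, 200.7, 310.4]
tcp_rot: [-3.141, 0.001, 1.572]
contact_force: [-0.8, -0.6, 0.3]
grip_width: 91.9
finger_force: 0.0
```

Run:
```python
from h import *
im=bot.capture("wrist"); cv2.imwrite("pics/w1.png",im); 
import pickle; pickle.dump(bot.camera_params("wrist"),open("w1.pkl","wb"))
ob=bot.get_obs(); print(ob["time"],ob["tool_pos"],ob["tcp_rot"],ob["contact_force"])
for l in ["probe","probe_rest","terminal_strip","contact_round","contact_square","contact_bar"]:
    print(l,[(round(d["confidence"],2),np.round(d["bbox"]).tolist()) for d in bot.masks_of("wrist",l)])
cv2.imwrite("pics/w1b.png",cv2.resize(im,(800,600),interpolation=cv2.INTER_CUBIC))
```

```text
4.125 [494.28255702 200.12886243 310.65652026] [-3.14141595e+00  5.52802429e-04  1.57044760e+00] [-0.02532801 -1.64057713 -0.0471062 ]
probe [(0.78, [175.0, 120.0, 60.0, 40.0]), (0.7, [236.0, 34.0, 78.0, 68.0]), (0.62, [227.0, 19.0, 32.0, 34.0])]
probe_rest [(0.67, [236.0, 35.0, 77.0, 70.0])]
terminal_strip [(0.57, [269.0, 240.0, 54.0, 131.0]), (0.52, [270.0, 304.0, 18.0, 18.0])]
contact_round [(0.94, [278.0, 207.0, 24.0, 31.0])]
contact_square [(0.79, [269.0, 305.0, 20.0, 17.0])]
contact_bar [(0.57, [270.0, 250.0, 28.0, 31.0])]
```

View pics/w1b.png

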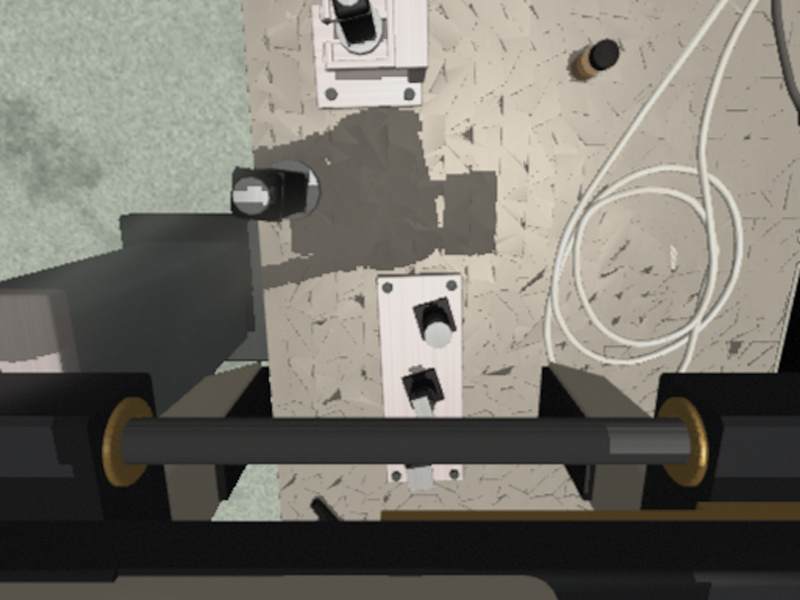

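The wrist view shows the round head at px (279,212), the bar at (270,259), the square at (269,305) and the rest at the top, (230,20), with its probe. A look-alike is at (170,122).

jog_arm:
  dp:
    - [0.042, -0.008, 0]
    - [0.042, -0.008, 0]
    - [0.042, -0.007, 0]
    - [0.04, -0.007, 0]
    - [0, 0, 0]
    - [0, 0, 0]
  twist: [0, 0, 0, 0, 0, 0]

```text
time: 5.18
tool_pos: [464.5, 366.3, 310.6]
tcp_rot: [-3.142, 0.001, 1.571]
contact_force: [0.4, 0.2, 0.2]
grip_width: 91.5
finger_force: 0.0
```

Run:
```python
from h import *
im=bot.capture("wrist"); cv2.imwrite("pics/w2.png",im); 
import pickle; pickle.dump(bot.camera_params("wrist"),open("w2.pkl","wb"))
ob=bot.get_obs(); print(ob["time"],ob["tool_pos"],ob["tcp_rot"],ob["contact_force"])
for l in ["probe","probe_rest","vial"]:
    print(l,[(round(d["confidence"],2),np.round(d["bbox"]).tolist()) for d in bot.masks_of("wrist",l)])
cv2.imwrite("pics/w2b.png",cv2.resize(im[60:270,110:390],(800,600),interpolation=cv2.INTER_CUBIC))
```

```text
5.225 [464.66615129 365.92728455 310.74570788] [3.14146942e+00 4.55819925e-04 1.56999798e+00] [-0.50834924 -0.9861496  -1.07459053]
probe [(0.7, [256.0, 177.0, 24.0, 35.0]), (0.67, [248.0, 79.0, 39.0, 48.0]), (0.65, [212.0, 268.0, 44.0, 81.0])]
probe_rest [(0.84, [259.0, 163.0, 71.0, 60.0])]
vial [(0.79, [388.0, 171.0, 30.0, 18.0])]
```

View pics/w2b.png

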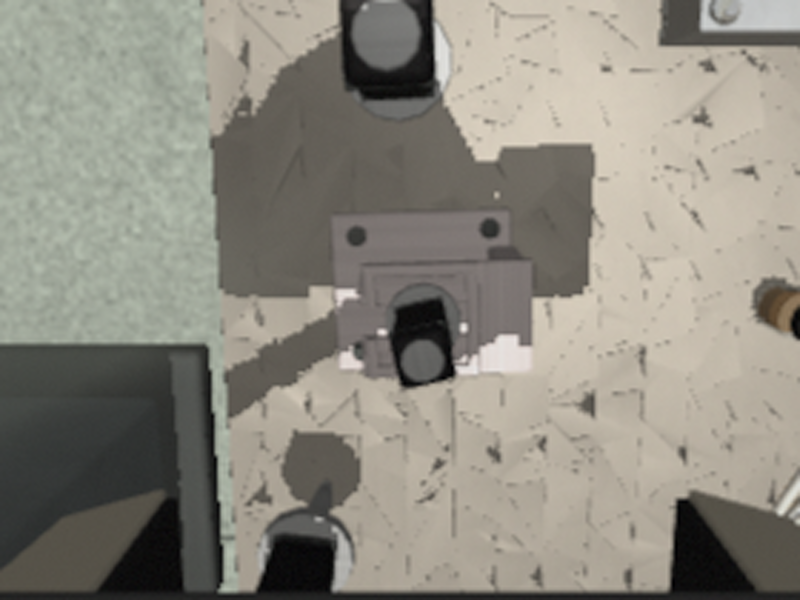

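```bash
cat > fit.py <<'E'
from h import *
import pickle
from scipy.optimize import minimize
P=pickle.load(open("w2.pkl","rb")); im=cv2.imread("pics/w2.png")
c=lambda u,v:(110+u/2.857,60+v/2.857)
for n,p,z in [("btn",(422,362),163),("he1",(398,385),159),("he2",(452,378),159),("collar",(421,318),93),("basefl",(332,213),8),("basefr",(508,211),8),("hole",(356,236),8),("hole",(490,229),8),("fork",(362,264),85),("fork",(532,260),85),("big2btn",(387,35),190),("vialcap",(798,318),56)]:
    print(n,np.round(atz("wrist",*c(*p),z,P),1))
m=(im.max(2)<48).astype(np.uint8); m2=np.zeros_like(m); m2[160:197,243:273]=m[160:197,243:273]
cs=cv2.findContours(m2,cv2.RETR_EXTERNAL,cv2.CHAIN_APPROX_NONE)[0]; k=max(cs,key=cv2.contourArea)
t=np.zeros((840,1120),np.float32)
hull=cv2.convexHull(k); print("area",cv2.contourArea(hull),cv2.boundingRect(hull))
S=8; off=np.array([235,150])
def draw(pts):
    M=np.zeros((60*S,50*S),np.uint8); h=cv2.convexHull(np.round((pts-off)*S+S/2).astype(np.int32)); cv2.fillConvexPoly(M,h,1); return cv2.GaussianBlur(M.astype(np.float32),(0,0),4)
T=cv2.resize(m2[150:210,235:285].astype(np.float32),None,fx=S,fy=S,interpolation=cv2.INTER_NEAREST)
hh=np.zeros_like(T); 
T=cv2.morphologyEx(T,cv2.MORPH_CLOSE,np.ones((65,65)))
T=cv2.GaussianBlur(T,(0,0),4)
def f(q):
    x,y,a=q[0],q[1],np.radians(q[2]); R=np.array([[np.cos(a),-np.sin(a)],[np.sin(a),np.cos(a)]])
    pts=[proj("wrist",[*(R@np.array([i,j])*10+[x,y]),z],P) for i in(-1,1) for j in(-1,1) for z in(93,159)]
    return ((draw(np.array(pts))-T)**2).sum()/S/S
best=min((minimize(f,[464,366,a],method="Nelder-Mead",options=dict(initial_simplex=[[462,364,a],[467,365,a],[463,369,a],[463,365,a+6]])) for a in(0,8)),key=lambda r:r.fun)
print(best.x,best.fun)
E
python3 fit.py
```

```text
btn [463.4 366.7 163. ]
he1 [455.  357.5 159. ]
he2 [473.9 360.  159. ]
collar [462.8 369.1  93. ]
basefl [418.5 406.    8. ]
basefr [505.5 406.9   8. ]
hole [430.1 394.7   8. ]
hole [496.8 398.1   8. ]
fork [438.1 390.5  85. ]
fork [509.2 392.1  85. ]
big2btn [453.7 468.7 190. ]
vialcap [634.9 362.1  56. ]
area 513.5 (247, 165, 22, 30)
[463.42344759 367.73831593   8.10509046] 184.0221710205078
```

jog_arm:
  dp:
    - [0.001, -0.001, 0.02]
    - [0, 0, 0.045]
    - [0, 0, 0.045]
    - [0, 0, 0.045]
    - [0, 0, 0.03]
    - [0, 0, 0.014]
    - [0, 0, 0]
    - [0, 0, 0]
  twist: [-8, 0, 0, 0, 0, 0, 0, 0]

```text
time: 6.38
tool_pos: [464.2, 368.2, 113.2]
tcp_rot: [3.139, -0.001, 1.71]
contact_force: [-0.4, -0.2, 0.9]
grip_width: 91.4
finger_force: 0.0
```

jog_arm:
  dp:
    - [0, 0, 0]
    - [0, 0, 0]
    - [0, 0, 0]
    - [0, 0, 0]
    - [0, 0, 0]
    - [0, 0, 0]
    - [0, 0, 0]
    - [0, 0, 0]
  twist: [0, 0, 0, 0, 0, 0, 0, 0]
  jaw: 0.01

```text
time: 7.38
tool_pos: [463.3, 367.9, 111.6]
tcp_rot: [-3.141, 0.0, 1.711]
contact_force: [0.7, 1.4, -0.4]
grip_width: 19.5
finger_force: 30.0
```

jog_arm:
  dp:
    - [0, 0, -0.008]
    - [0, 0, -0.015]
    - [0, 0, -0.02]
    - [0, 0, -0.02]
    - [0, 0, -0.02]
    - [0, 0, -0.017]
    - [0, 0, 0]
  twist: [0, 0, 0, 0, 0, 0, 0]

```text
time: 8.25
tool_pos: [464.1, 368.4, 214.0]
tcp_rot: [3.138, -0.002, 1.711]
contact_force: [0.3, 0.1, -2.0]
grip_width: 20.0
finger_force: 30.0
```

Run:
```python
from h import *
ob=bot.get_obs(); print(ob["time"],ob["tool_pos"],ob["tcp_rot"],ob["contact_force"],ob["moment"])
a=bot.capture("scene");b=bot.capture("side")
cv2.imwrite("pics/crop3.png",cv2.resize(np.hstack([a[140:340,150:350],b[140:340,200:400]]),(800,400),interpolation=cv2.INTER_CUBIC))
```

```text
8.25 [464.09728511 368.3871839  214.00267893] [ 3.13762001e+00 -1.60043092e-03  1.71070613e+00] [ 0.27912184  0.09749335 -2.0218925 ] [ 0.0182892  -0.11007322 -0.00944353]
```

View pics/crop3.png

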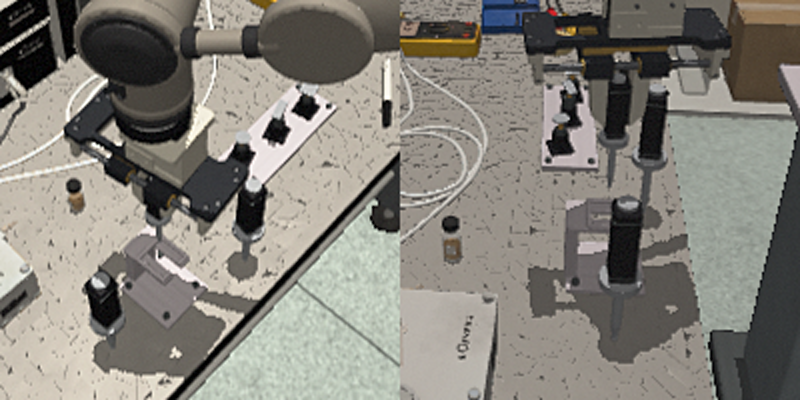

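jog_arm:
  dp:
    - [-0.03, -0.006, -0.015]
    - [-0.045, -0.009, -0.015]
    - [-0.045, -0.009, -0.015]
    - [-0.045, -0.009, -0.015]
    - [-0.04, -0.008, -0.015]
    - [-0.029, -0.006, 0]
    - [0, 0, 0]
    - [0, 0, 0]
  twist: [0, 0, 0, 0, 0, 0, 0, 0]

```text
time: 9.35
tool_pos: [449.2, 130.0, 286.2]
tcp_rot: [-3.141, -0.0, 1.71]
contact_force: [-0.2, -0.9, -1.5]
grip_width: 20.0
finger_force: 30.0
```

Run:
```python
from h import *
import pickle; P=bot.camera_params("wrist"); im=bot.capture("wrist"); cv2.imwrite("pics/w4.png",im); pickle.dump(P,open("w4.pkl","wb"))
ob=bot.get_obs(); print(ob["time"],ob["tool_pos"],ob["tcp_rot"],ob["contact_force"],ob["moment"])
for l in ["terminal_strip","contact_round","contact_square","contact_bar"]:
    print(l,[(round(d["confidence"],2),np.round(d["bbox"]).tolist()) for d in bot.masks_of("wrist",l)])
cv2.imwrite("pics/w4b.png",cv2.resize(im[90:300,180:460],(800,600),interpolation=cv2.INTER_CUBIC))
```

```text
9.4 [449.23400355 130.30210169 286.19571045] [-3.14064804e+00 -3.35246904e-04  1.71113686e+00] [-0.27484515  0.42839946 -1.94850755] [ 0.04641057 -0.10869755 -0.01909455]
terminal_strip [(0.56, [304.0, 184.0, 70.0, 106.0])]
contact_round [(0.76, [315.0, 167.0, 30.0, 29.0]), (0.59, [259.0, 265.0, 49.0, 122.0])]
contact_square []
contact_bar [(0.92, [296.0, 219.0, 28.0, 37.0])]
```

View pics/w4b.png

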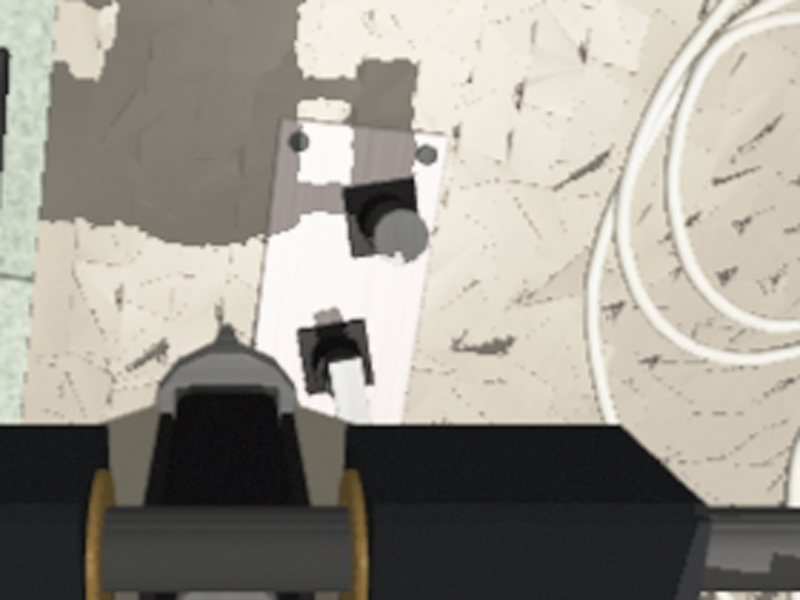

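```bash
cat > c.py <<'E'
from h import *
import pickle
P1=pickle.load(open("w1.pkl","rb"));P4=pickle.load(open("w4.pkl","rb"))
c1=lambda u,v:(u/1.5625,v/1.5625); c4=lambda u,v:(180+u/2.857,90+v/2.857)
s=lambda u,v:("scene",150+u/2,140+v/2)
d=lambda u,v:("side",200+(u-400)/2,140+v/2)
A=lambda P,p:np.round(atz("wrist",*p,16,P),1)
print("round foot",A(P1,c1(435,319)),A(P4,c4(383,219)))
print("bar foot",A(P1,c1(422,386)),A(P4,c4(336,358)))
def heads(l):
    M=np.zeros((3,3));b=np.zeros(3);r=[]
    for cam,p,P in l:
        o,e=ray(cam,*p,P);e/=np.linalg.norm(e);Q=np.eye(3)-np.outer(e,e);M+=Q;b+=Q@o
    X=np.linalg.solve(M,b); return np.round(X,1),[np.round(proj(cam,X,P)-p,1).tolist() for cam,p,P in l]
S=lambda *p:(lambda t:(t[0],t[1:],None))(s(*p)); D=lambda *p:(lambda t:(t[0],t[1:],None))(d(*p))
print("round",heads([("wrist",c1(438,331),P1),("wrist",c4(401,238),P4)]),heads([("wrist",c1(438,331),P1),("wrist",c4(401,238),P4),S(242,137),D(562,119)]))
print("bar",heads([("wrist",c1(423,402),P1),S(281,108),D(569,88)]))
print("sq",heads([("wrist",c1(420,476),P1),S(310,86),D(573,71)]))
for p in [(379,274),(461,274),(463,480),(390,482)]: print("strip",np.round(atz("wrist",*c1(*p),10,P1),1))
for p in [(281,119),(446,134)]: print("strip4",np.round(atz("wrist",*c4(*p),10,P4),1))
print("strip holes1",[np.round(atz("wrist",*c1(*p),10,P1),1) for p in [(387,287),(452,285),(455,474),(397,476)]])
E
python3 c.py
```

```text
round foot [522.9 140.   16. ] [522.7 140.4  16. ]
bar foot [511.3  71.7  16. ] [512.5  69.3  16. ]
round (array([524. , 139.3,  53.2]), [[0.5, 0.5], [-0.5, -0.6]]) (array([522.1, 141.2,  62. ]), [[-0.4, 1.2], [-0.4, -1.0], [-0.1, 0.3], [-0.5, -0.2]])
bar (array([510.6,  75.6,  73.9]), [[0.3, 4.6], [-1.8, 1.5], [0.8, -0.2]])
sq (array([508.9,  -2.6,  59.2]), [[0.2, 1.4], [-0.2, 1.2], [-0.4, -0.5]])
strip [470.4 181.9  10. ]
strip [546.8 181.9  10. ]
strip [555.4 -37.7  10. ]
strip [478.9 -40.1  10. ]
strip4 [468.2 179.1  10. ]
strip4 [545.6 183.   10. ]
strip holes1 [array([477.7, 169.5,  10. ]), array([538.7, 171.4,  10. ]), array([546.9, -30.5,  10. ]), array([486.3, -32.9,  10. ])]
```

jog_arm:
  dp:
    - [0, 0.025, 0.01]
    - [0, 0.03, 0.02]
    - [0, 0.019, 0.04]
    - [0, 0, 0.03]
    - [0, 0, 0.012]
    - [0, 0, 0]
    - [0, 0, 0]
  twist: [0, 0, 0, 0, 0, 0, 0]

```text
time: 10.48
tool_pos: [523.4, 140.2, 176.2]
tcp_rot: [3.139, 0.0, 1.711]
contact_force: [-0.1, 0.4, -1.0]
grip_width: 19.9
finger_force: 30.0
```

```bash
cat > st.py <<'E'
from h import *
import sys
n=int(sys.argv[1]) if len(sys.argv)>1 else 5
L=[]
for i in range(n):
    o=bot.get_obs(); L.append([*o["tool_pos"],*o["contact_force"],*o["moment"]]); bot.capture("side") if i<n-1 else 0
print(round(o["time"],2),np.round(np.mean(L,0),2).tolist(),"fz",np.round([l[5] for l in L],1),"rot",np.round(o["tcp_rot"],4))
E
python3 st.py
python3 - <<'E'
import cv2
from h import *
a=bot.capture("scene");b=bot.capture("side")
cv2.imwrite("pics/crop5.png",cv2.resize(np.hstack([a[150:250,220:320],b[150:250,230:330]]),(800,400),interpolation=cv2.INTER_CUBIC))
E
```

```text
10.68 [523.28, 140.08, 176.03, -0.06, -0.11, -1.1, -0.02, -0.1, -0.01] fz [-1.  -1.2 -0.  -2.  -1.3] rot [3.1397e+00 1.0000e-04 1.7107e+00]
```

View pics/crop5.png

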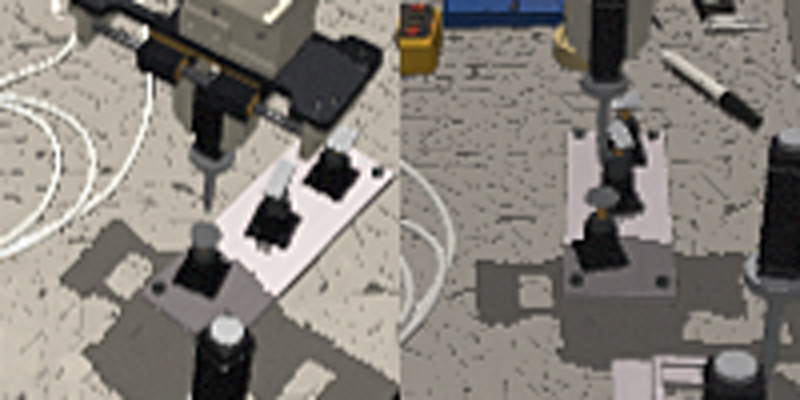

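The tip (scene crop (207,205)) hangs straight above the round head (205,235), about 20 mm clear. Now feeling downward.

jog_arm:
  dp:
    - [0, 0, 0.004]
    - [0, 0, 0.004]
    - [0, 0, 0.003]
    - [0, 0, 0]
  twist: [0, 0, 0, 0]

```text
time: 11.28
tool_pos: [522.5, 139.9, 163.3]
tcp_rot: [-3.141, 0.0, 1.711]
contact_force: [-0.1, -0.3, -1.3]
grip_width: 20.3
finger_force: 30.0
```

jog_arm:
  dp:
    - [0, 0, 0.003]
    - [0, 0, 0]
  twist: [0, 0]

```text
time: 11.52
tool_pos: [522.6, 139.9, 160.5]
tcp_rot: [-3.141, 0.0, 1.711]
contact_force: [0.1, -0.6, -1.0]
grip_width: 19.8
finger_force: 30.0
```

jog_arm:
  dp:
    - [0, 0, 0.003]
    - [0, 0, 0]
  twist: [0, 0]

```text
time: 11.78
tool_pos: [522.5, 139.9, 157.4]
tcp_rot: [-3.141, 0.0, 1.711]
contact_force: [0.3, -0.6, -1.6]
grip_width: 20.0
finger_force: 30.0
```

```bash
python3 st.py
```

```text
11.97 [522.65, 139.92, 157.62, 0.04, 0.24, -1.0, -0.01, -0.13, -0.03] fz [-1.6 -0.2 -1.6 -0.7 -0.8] rot [3.1414e+00 1.0000e-04 1.7106e+00]
```

jog_arm:
  dp:
    - [0, 0, 0.003]
    - [0, 0, 0]
  twist: [0, 0]

```text
time: 12.22
tool_pos: [522.5, 139.9, 154.4]
tcp_rot: [-3.141, 0.0, 1.711]
contact_force: [0.1, 1.3, -1.1]
grip_width: 19.9
finger_force: 30.0
```

jog_arm:
  dp:
    - [0, 0, 0.003]
    - [0, 0, 0]
  twist: [0, 0]

```text
time: 12.48
tool_pos: [522.6, 139.9, 151.5]
tcp_rot: [-3.141, 0.0, 1.711]
contact_force: [-0.3, 1.2, -0.3]
grip_width: 20.1
finger_force: 30.0
```

```bash
python3 st.py
```

```text
12.68 [522.66, 139.94, 151.66, -0.14, 0.31, -0.82, -0.03, -0.1, -0.02] fz [-0.3 -1.  -1.  -0.8 -1.1] rot [-3.1416e+00  1.0000e-04  1.7106e+00]
```

jog_arm:
  dp:
    - [0, 0, 0.003]
    - [0, 0, 0]
    - [0, 0, 0]
  twist: [0, 0, 0]

```text
time: 13.05
tool_pos: [522.8, 140.0, 148.9]
tcp_rot: [3.141, 0.0, 1.711]
contact_force: [-0.3, -0.6, 0.6]
grip_width: 20.2
finger_force: 30.0
```

```bash
python3 st.py
python3 - <<'E'
import cv2
from h import *
a=bot.capture("scene");b=bot.capture("side")
cv2.imwrite("pics/crop6.png",cv2.resize(np.hstack([a[150:250,220:320],b[150:250,230:330]]),(800,400),interpolation=cv2.INTER_CUBIC))
E
```

```text
13.25 [522.8, 139.94, 148.87, -0.15, -0.58, 1.41, -0.01, -0.04, 0.01] fz [0.6 1.8 0.7 2.5 1.4] rot [3.1412e+00 1.0000e-04 1.7107e+00]
```

View pics/crop6.png

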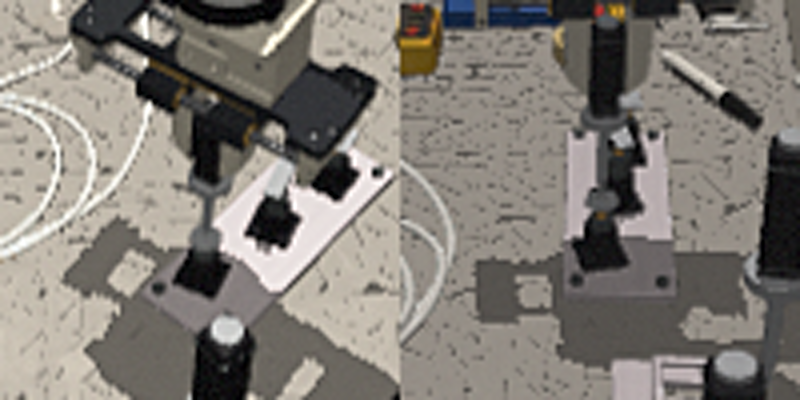

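The tip is centred on the round head and touching it, with about 2.5 N net. Pushing 2.5 mm further.

jog_arm:
  dp:
    - [0, 0, 0.0025]
    - [0, 0, 0]
    - [0, 0, 0]
  twist: [0, 0, 0]

```text
time: 13.72
tool_pos: [522.8, 139.9, 146.4]
tcp_rot: [3.141, 0.0, 1.711]
contact_force: [-0.5, -0.7, 3.9]
grip_width: 19.6
finger_force: 30.0
```

```bash
python3 st.py 12
```

```text
14.28 [522.8, 139.94, 146.29, -0.24, -0.18, 4.07, -0.02, -0.1, -0.01] fz [3.9 3.9 4.5 3.6 4.5 2.9 3.2 4.1 4.8 4.6 4.4 4.6] rot [3.1414e+00 1.0000e-04 1.7106e+00]
```

jog_arm:
  dp:
    - [0, 0, -0.02]
    - [0, 0, -0.03]
    - [-0.017, -0.021, -0.024]
    - [-0.017, -0.021, -0.024]
    - [-0.017, -0.021, -0.024]
    - [-0.018, -0.021, -0.018]
    - [0, 0, 0]
    - [0, 0, 0]
  twist: [0, 0, 0, 0, 0, 0, 0, 0]

```text
time: 15.28
tool_pos: [449.0, 60.1, 285.3]
tcp_rot: [-3.14, -0.0, 1.71]
contact_force: [0.2, -0.4, -1.3]
grip_width: 19.8
finger_force: 30.0
```

Run:
```python
from h import *
import pickle; P=bot.camera_params("wrist"); im=bot.capture("wrist"); cv2.imwrite("pics/w7.png",im); pickle.dump(P,open("w7.pkl","wb"))
ob=bot.get_obs(); print(ob["time"],ob["tool_pos"],ob["tcp_rot"],ob["contact_force"],ob["moment"])
for l in ["contact_square","contact_bar"]:
    print(l,[(round(d["confidence"],2),np.round(d["bbox"]).tolist()) for d in bot.masks_of("wrist",l)])
cv2.imwrite("pics/w7b.png",cv2.resize(im[90:300,180:460],(800,600),interpolation=cv2.INTER_CUBIC))
```

```text
15.325 [449.01905696  60.28106382 285.14418813] [-3.13976605e+00 -5.07503305e-04  1.71077190e+00] [-0.51052655  0.08256939 -2.15996168] [ 0.02209292 -0.05979601  0.02634078]
contact_square [(0.8, [298.0, 218.0, 28.0, 35.0]), (0.35, [458.0, 322.0, 70.0, 21.0])]
contact_bar [(0.87, [304.0, 170.0, 28.0, 38.0])]
```

View pics/w7b.png

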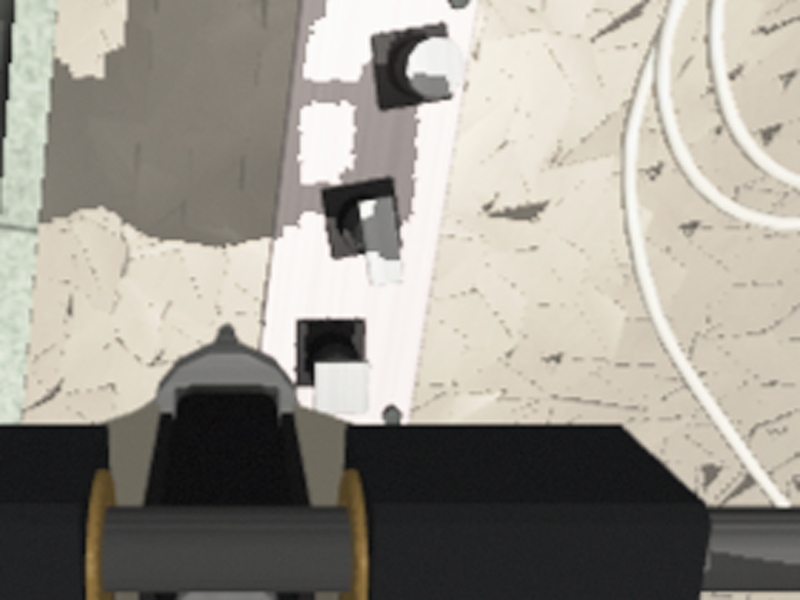

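```bash
cat >> c.py <<'E'
print("----")
P7=pickle.load(open("w7.pkl","rb"))
print("sq foot",A(P7,c4(332,353)),"bar foot",A(P7,c4(362,218)),"round foot",A(P7,c4(413,66)))
for z in (62,66,70,74,78): print(z,"sq",np.round(atz("wrist",*c4(341,387),z,P7),1),"bar",np.round(atz("wrist",*c4(382,241),z,P7),1),"round",np.round(atz("wrist",*c4(437,68),z,P7),1))
E
python3 c.py | sed -n '/----/,$p'
```

```text
----
sq foot [509.7   1.9  16. ] bar foot [512.3  69.7  16. ] round foot [522.7 141.   16. ]
62 sq [508.7   0.9  62. ] bar [514.6  68.   62. ] round [523.5 140.6  62. ]
66 sq [508.    2.3  66. ] bar [513.8  68.6  66. ] round [522.6 140.5  66. ]
70 sq [507.3   3.6  70. ] bar [513.   69.3  70. ] round [521.7 140.5  70. ]
74 sq [506.5   5.   74. ] bar [512.2  70.   74. ] round [520.8 140.4  74. ]
78 sq [505.8   6.4  78. ] bar [511.4  70.6  78. ] round [519.9 140.3  78. ]
```

The view now shows the square head at crop (341,387), its foot at (332,353), and the bar head at (382,241). The next move is over the square.

jog_arm:
  dp:
    - [-0.016, 0.012, 0.01]
    - [-0.02, 0.016, 0.02]
    - [-0.02, 0.016, 0.02]
    - [-0.01, 0.007, 0.03]
    - [0, 0, 0.025]
    - [0, 0, 0.01]
    - [0, 0, 0]
    - [0, 0, 0]
  twist: [0, 0, 0, 0, 0, 0, 0, 0]

```text
time: 16.42
tool_pos: [509.5, 1.6, 172.1]
tcp_rot: [3.14, 0.001, 1.711]
contact_force: [0.5, 0.5, -0.9]
grip_width: 19.6
finger_force: 30.0
```

jog_arm:
  dp:
    - [0, 0, 0.003]
    - [0, 0, 0]
    - [0, 0, 0]
  twist: [0, 0, 0]

```text
time: 16.8
tool_pos: [508.9, 1.7, 168.4]
tcp_rot: [3.141, 0.0, 1.711]
contact_force: [-0.0, 0.5, -1.8]
grip_width: 19.9
finger_force: 30.0
```

```bash
python3 st.py 4
```

```text
16.95 [508.89, 1.67, 168.4, -0.28, 0.26, -1.62, -0.0, -0.11, -0.02] fz [-1.8 -0.9 -1.6 -2.3] rot [3.1413e+00 2.0000e-04 1.7106e+00]
```

Tip at about 80 mm and free. Stepping down 3 mm at a time.

jog_arm:
  dp:
    - [0, 0, 0.003]
    - [0, 0, 0.003]
    - [0, 0, 0]
    - [0, 0, 0]
  twist: [0, 0, 0, 0]

```text
time: 17.45
tool_pos: [508.8, 1.6, 162.2]
tcp_rot: [-3.142, 0.0, 1.711]
contact_force: [-0.1, -0.1, -1.7]
grip_width: 19.7
finger_force: 30.0
```

jog_arm:
  dp:
    - [0, 0, 0.003]
    - [0, 0, 0]
    - [0, 0, 0]
  twist: [0, 0, 0]

```text
time: 17.82
tool_pos: [508.8, 1.6, 159.2]
tcp_rot: [-3.142, 0.0, 1.711]
contact_force: [0.0, -0.2, -0.9]
grip_width: 20.0
finger_force: 30.0
```

```bash
python3 st.py 4
```

```text
17.98 [508.85, 1.64, 159.23, 0.06, 0.25, -1.28, -0.04, -0.11, 0.01] fz [-0.9 -1.6 -2.1 -0.5] rot [3.1415e+00 1.0000e-04 1.7107e+00]
```

jog_arm:
  dp:
    - [0, 0, 0.003]
    - [0, 0, 0]
    - [0, 0, 0]
  twist: [0, 0, 0]

```text
time: 18.35
tool_pos: [508.8, 1.6, 156.2]
tcp_rot: [-3.142, 0.0, 1.711]
contact_force: [0.5, 0.0, -1.0]
grip_width: 20.1
finger_force: 30.0
```

jog_arm:
  dp:
    - [0, 0, 0.002]
    - [0, 0, 0]
    - [0, 0, 0]
  twist: [0, 0, 0]

```text
time: 18.73
tool_pos: [508.8, 1.6, 154.2]
tcp_rot: [-3.142, 0.0, 1.711]
contact_force: [-0.5, 0.1, -2.0]
grip_width: 19.8
finger_force: 30.0
```

```bash
python3 st.py 5
```

```text
18.93 [508.84, 1.65, 154.22, 0.08, -0.03, -1.3, -0.02, -0.14, -0.0] fz [-2.  -1.  -1.1 -1.4 -1.1] rot [3.1415e+00 1.0000e-04 1.7106e+00]
```

jog_arm:
  dp:
    - [0, 0, 0.003]
    - [0, 0, 0]
    - [0, 0, 0]
  twist: [0, 0, 0]

```text
time: 19.3
tool_pos: [508.9, 1.6, 151.2]
tcp_rot: [3.142, 0.0, 1.711]
contact_force: [-0.1, 0.1, -1.2]
grip_width: 20.2
finger_force: 30.0
```

```bash
python3 st.py 5
```

```text
19.5 [508.87, 1.64, 151.26, 0.06, -0.04, -0.63, -0.02, -0.16, 0.01] fz [-1.2 -0.4 -0.3 -1.1 -0.2] rot [3.1414e+00 2.0000e-04 1.7106e+00]
```

jog_arm:
  dp:
    - [0, 0, 0.0025]
    - [0, 0, 0]
    - [0, 0, 0]
  twist: [0, 0, 0]

```text
time: 19.88
tool_pos: [508.9, 1.6, 148.8]
tcp_rot: [3.141, 0.0, 1.711]
contact_force: [0.5, -0.5, 1.5]
grip_width: 20.1
finger_force: 30.0
```

```bash
python3 st.py 6
python3 - <<'E'
import cv2
from h import *
a=bot.capture("scene");b=bot.capture("side")
cv2.imwrite("pics/crop8.png",cv2.resize(np.hstack([a[130:230,240:340],b[150:250,230:330]]),(800,400),interpolation=cv2.INTER_CUBIC))
E
```

```text
20.12 [508.91, 1.63, 148.82, 0.16, -0.11, 1.36, -0.03, -0.11, -0.02] fz [1.5 1.5 1.4 1.5 1.4 0.9] rot [3.1414e+00 2.0000e-04 1.7106e+00]
```

View pics/crop8.png

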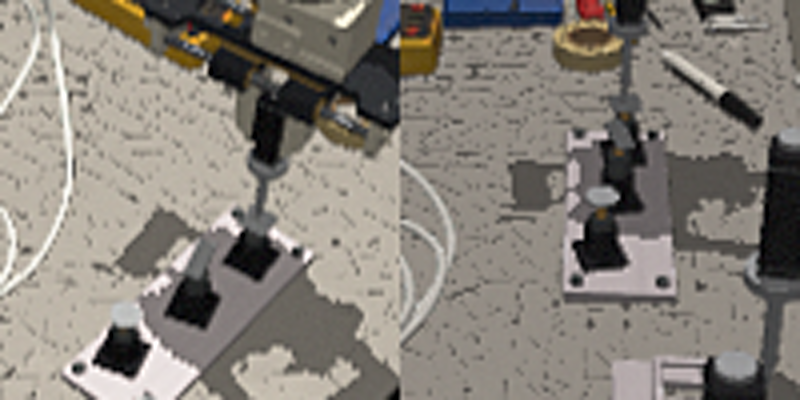

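The tip is centred on the square head with about 2.6 N net. Another 2.5 mm.

jog_arm:
  dp:
    - [0, 0, 0.0025]
    - [0, 0, 0]
    - [0, 0, 0]
  twist: [0, 0, 0]

```text
time: 20.6
tool_pos: [508.9, 1.6, 146.4]
tcp_rot: [3.141, 0.0, 1.711]
contact_force: [0.5, -0.0, 2.9]
grip_width: 20.3
finger_force: 30.0
```

```bash
python3 st.py 12
```

```text
21.15 [508.92, 1.63, 146.3, 0.07, 0.14, 3.44, -0.01, -0.13, 0.01] fz [2.9 3.2 3.1 3.7 2.8 3.7 4.8 3.5 4.1 3.7 3.3 2.5] rot [3.1414e+00 1.0000e-04 1.7106e+00]
```

jog_arm:
  dp:
    - [0, 0, -0.018]
    - [0, 0, -0.022]
    - [0.02, 0.004, 0]
    - [0.025, 0.005, 0]
    - [0.022, 0.004, 0]
    - [0, 0, 0.008]
    - [0, 0, 0.006]
    - [0, 0, 0]
    - [0, 0, 0]
  twist: [0, 0, 0, 0, 0, 0, 0, 0, 0]

```text
time: 22.28
tool_pos: [512.4, 69.2, 172.1]
tcp_rot: [-3.141, 0.0, 1.71]
contact_force: [0.1, -0.1, -1.0]
grip_width: 19.6
finger_force: 30.0
```

```bash
python3 st.py 4;  python3 - <<'E'
import cv2
from h import *
a=bot.capture("scene");b=bot.capture("side")
cv2.imwrite("pics/crop9.png",cv2.resize(np.hstack([a[130:230,240:340],b[150:250,230:330]]),(800,400),interpolation=cv2.INTER_CUBIC))
E
```

```text
22.43 [512.48, 69.35, 172.3, -0.1, 0.25, -0.95, -0.03, -0.11, -0.01] fz [-1.  -0.4 -0.7 -1.7] rot [3.1412e+00 2.0000e-04 1.7102e+00]
```

View pics/crop9.png

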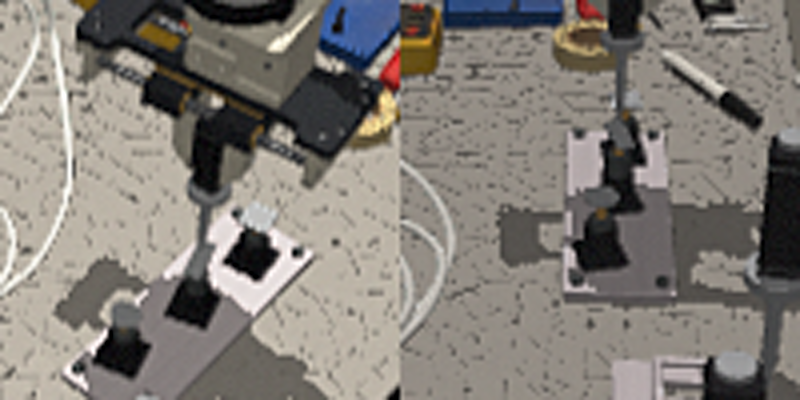

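The tip stands just above the middle of the bar. Feeling down.

jog_arm:
  dp:
    - [0, 0, 0.003]
    - [0, 0, 0]
    - [0, 0, 0]
  twist: [0, 0, 0]

```text
time: 22.9
tool_pos: [512.3, 69.8, 169.1]
tcp_rot: [-3.141, 0.0, 1.711]
contact_force: [0.8, -0.0, -1.6]
grip_width: 19.9
finger_force: 30.0
```

jog_arm:
  dp:
    - [0, 0, 0.003]
    - [0, 0, 0]
    - [0, 0, 0]
  twist: [0, 0, 0]

```text
time: 23.28
tool_pos: [512.3, 69.8, 166.2]
tcp_rot: [-3.141, 0.0, 1.711]
contact_force: [-0.1, -0.6, -1.3]
grip_width: 20.0
finger_force: 30.0
```

```bash
python3 st.py 4
```

```text
23.43 [512.38, 69.81, 166.21, -0.08, 0.1, -1.52, -0.01, -0.11, -0.01] fz [-1.3 -1.1 -1.8 -1.9] rot [3.1415e+00 1.0000e-04 1.7106e+00]
```

jog_arm:
  dp:
    - [0, 0, 0.003]
    - [0, 0, 0]
    - [0, 0, 0]
  twist: [0, 0, 0]

```text
time: 23.8
tool_pos: [512.3, 69.8, 163.1]
tcp_rot: [-3.141, 0.0, 1.711]
contact_force: [1.0, 0.7, -1.6]
grip_width: 19.6
finger_force: 30.0
```

```bash
python3 st.py 4
```

```text
23.95 [512.37, 69.81, 163.2, -0.03, 0.19, -1.61, 0.0, -0.11, 0.02] fz [-1.6 -2.1 -1.3 -1.3] rot [3.1415e+00 1.0000e-04 1.7107e+00]
```

jog_arm:
  dp:
    - [0, 0, 0.003]
    - [0, 0, 0]
    - [0, 0, 0]
  twist: [0, 0, 0]

```text
time: 24.32
tool_pos: [512.4, 69.8, 160.2]
tcp_rot: [-3.142, 0.0, 1.711]
contact_force: [0.6, -0.2, -1.1]
grip_width: 19.8
finger_force: 30.0
```

```bash
python3 st.py 4
```

```text
24.48 [512.37, 69.81, 160.24, -0.3, 0.18, -0.93, -0.05, -0.11, 0.0] fz [-1.1 -1.4 -1.4  0.1] rot [3.1415e+00 1.0000e-04 1.7106e+00]
```

jog_arm:
  dp:
    - [0, 0, 0.003]
    - [0, 0, 0]
    - [0, 0, 0]
  twist: [0, 0, 0]

```text
time: 24.85
tool_pos: [512.5, 69.8, 157.4]
tcp_rot: [3.141, 0.0, 1.711]
contact_force: [-0.5, -0.2, 1.8]
grip_width: 19.6
finger_force: 30.0
```

```bash
python3 st.py 5
```

```text
25.05 [512.47, 69.8, 157.36, -0.16, -0.07, 1.96, -0.02, -0.07, -0.01] fz [1.8 2.9 1.6 1.5 1.9] rot [3.1412e+00 2.0000e-04 1.7106e+00]
```

jog_arm:
  dp:
    - [0, 0, 0.0019]
    - [0, 0, 0]
    - [0, 0, 0]
  twist: [0, 0, 0]

```text
time: 25.42
tool_pos: [512.5, 69.8, 155.5]
tcp_rot: [3.141, 0.0, 1.711]
contact_force: [0.7, 0.1, 3.0]
grip_width: 20.0
finger_force: 30.0
```

```bash
python3 st.py 12
```

```text
25.98 [512.46, 69.81, 155.38, 0.23, 0.03, 3.45, -0.03, -0.12, -0.01] fz [3.  3.8 2.4 3.5 3.2 4.1 2.8 3.5 3.6 4.  3.3 4.1] rot [3.1414e+00 1.0000e-04 1.7106e+00]
```

jog_arm:
  dp:
    - [0, 0, -0.02]
    - [0, 0, -0.03]
    - [0, 0, -0.02]
    - [0.04, -0.001, 0]
    - [0.055, -0.001, 0]
    - [0.055, -0.001, 0]
    - [0.055, -0.001, 0]
    - [0.055, -0.001, 0]
    - [0.03, -0.001, 0]
    - [0.012, -0.001, 0]
  twist: [0, 0, 0, 0, 0, 0, 0, 0, 0, 0]

```text
time: 27.22
tool_pos: [462.2, 369.1, 224.0]
tcp_rot: [-3.139, 0.001, 1.713]
contact_force: [0.6, -0.7, -2.1]
grip_width: 19.6
finger_force: 30.0
```

jog_arm:
  dp:
    - [0, 0, 0.01]
    - [0, 0, 0]
    - [0, 0, 0]
  twist: [0, 0, 0]

```text
time: 27.6
tool_pos: [463.8, 366.7, 215.2]
tcp_rot: [-3.141, 0.0, 1.709]
contact_force: [0.1, 0.4, -1.1]
grip_width: 19.8
finger_force: 30.0
```

```bash
python3 st.py 4
```

```text
27.75 [463.79, 367.02, 215.45, -0.22, 0.19, -1.61, -0.02, -0.13, -0.01] fz [-1.1 -1.4 -1.4 -2.6] rot [ 3.1411e+00 -1.0000e-04  1.7096e+00]
```

jog_arm:
  dp:
    - [0, 0, 0.015]
    - [0, 0, 0.015]
    - [0, 0, 0]
    - [0, 0, 0]
  twist: [0, 0, 0, 0]

```text
time: 28.25
tool_pos: [463.4, 368.0, 185.2]
tcp_rot: [-3.141, 0.0, 1.711]
contact_force: [-1.0, -0.1, -0.5]
grip_width: 19.7
finger_force: 30.0
```

```bash
python3 st.py 3
```

```text
28.35 [463.48, 368.05, 185.46, -0.45, 0.15, -1.31, 0.0, -0.1, -0.01] fz [-0.5 -1.5 -1.9] rot [ 3.1408e+00 -3.0000e-04  1.7107e+00]
```

jog_arm:
  dp:
    - [0, 0, 0.015]
    - [0, 0, 0.02]
    - [0, 0, 0.015]
    - [0, 0, 0.01]
    - [0, 0, 0.005]
    - [0, 0, 0]
    - [0, 0, 0]
  twist: [0, 0, 0, 0, 0, 0, 0]

```text
time: 29.22
tool_pos: [463.6, 368.1, 120.8]
tcp_rot: [3.141, -0.0, 1.711]
contact_force: [0.1, -0.4, -1.3]
grip_width: 19.9
finger_force: 30.0
```

jog_arm:
  dp:
    - [0, 0, 0.003]
    - [0, 0, 0.003]
    - [0, 0, 0]
    - [0, 0, 0]
  twist: [0, 0, 0, 0]

```text
time: 29.72
tool_pos: [463.3, 367.9, 114.3]
tcp_rot: [-3.142, 0.0, 1.711]
contact_force: [0.7, -0.5, -0.8]
grip_width: 19.9
finger_force: 30.0
```

```bash
python3 st.py 4
```

```text
29.88 [463.37, 367.91, 114.31, 0.28, -0.05, -1.01, -0.03, -0.1, 0.0] fz [-0.8 -1.8 -1.2 -0.3] rot [3.1415 0.     1.7106]
```

jog_arm:
  dp:
    - [0, 0, 0.0022]
    - [0, 0, 0]
    - [0, 0, 0]
  twist: [0, 0, 0]

```text
time: 30.25
tool_pos: [463.3, 367.9, 112.0]
tcp_rot: [-3.142, 0.0, 1.711]
contact_force: [-0.6, -0.1, -1.4]
grip_width: 20.3
finger_force: 30.0
```

jog_arm:
  dp:
    - [0, 0, 0.0006]
    - [0, 0, 0]
    - [0, 0, 0]
  twist: [0, 0, 0]

```text
time: 30.62
tool_pos: [463.4, 367.9, 111.6]
tcp_rot: [3.141, -0.0, 1.711]
contact_force: [-0.4, -0.6, -0.2]
grip_width: 19.6
finger_force: 30.0
```

```bash
python3 st.py 4
```

```text
30.77 [463.4, 367.93, 111.63, -0.32, -0.24, 0.63, -0.06, -0.04, -0.0] fz [-0.2  1.  -0.2  1.9] rot [ 3.1413e+00 -1.0000e-04  1.7106e+00]
```

Seated: the floor carries the weight at the original height. Releasing.

jog_arm:
  dp:
    - [0, 0, 0]
    - [0, 0, 0]
    - [0, 0, 0]
    - [0, 0, 0]
    - [0, 0, 0]
    - [0, 0, 0]
    - [0, 0, 0]
    - [0, 0, 0]
  twist: [0, 0, 0, 0, 0, 0, 0, 0]
  jaw: 0.09

```text
time: 31.78
tool_pos: [463.3, 367.9, 111.5]
tcp_rot: [3.142, 0.0, 1.711]
contact_force: [0.0, 0.2, 0.4]
grip_width: 89.2
finger_force: 0.0
```

jog_arm:
  dp:
    - [0, 0, -0.015]
    - [0, 0, -0.03]
    - [0, 0, -0.04]
    - [0, 0, -0.04]
    - [0, 0, -0.04]
    - [0, 0, -0.035]
    - [0, 0, 0]
    - [0, 0, 0]
  twist: [0, 0, 0, 0, 0, 0, 0, 0]

```text
time: 32.78
tool_pos: [463.0, 367.7, 311.4]
tcp_rot: [-3.141, 0.0, 1.711]
contact_force: [-0.6, 0.5, 0.1]
grip_width: 89.9
finger_force: 0.0
```

Run:
```python
from h import *
import pickle
P=bot.camera_params("wrist"); im=bot.capture("wrist"); cv2.imwrite("pics/w9.png",im); pickle.dump(P,open("w9.pkl","wb"))
ob=bot.get_obs(); print(ob["time"],ob["tool_pos"],ob["tcp_rot"],ob["contact_force"])
for l in ["probe","probe_rest"]:
    for d in bot.masks_of("wrist",l): print(l,round(d["confidence"],2),np.round(d["bbox"]).tolist())
bot.capture("side")
for l in ["probe"]:
    for d in bot.find_in("side",l): print("side",l,round(d["confidence"],2),np.round(d["bbox"]).tolist())
# expected silhouette of the seated handle vs dark pixels
a=np.radians(8); R=np.array([[np.cos(a),-np.sin(a)],[np.sin(a),np.cos(a)]])
pts=np.array([proj("wrist",[*(R@np.array([i,j])*10+[463.4,367.7]),z],P) for i in(-1,1) for j in(-1,1) for z in(93,159)])
print("expected box",pts.min(0),pts.max(0))
m=np.zeros(im.shape[:2],np.uint8); cv2.fillConvexPoly(m,cv2.convexHull(np.round(pts).astype(np.int32)),1)
dark=(im.max(2)<48); print("dark in model",dark[m>0].mean())
x0,y0=pts.min(0)-8;x1,y1=pts.max(0)+8
s=dark[int(y0):int(y1),int(x0):int(x1)]; n,lab,stt,_=cv2.connectedComponentsWithStats(s.astype(np.uint8)); print((stt[1:][stt[1:,4]>80]+[int(x0),int(y0),0,0,0]).tolist())
```

```text
32.825 [462.88686549 367.62338105 310.7242509 ] [-3.14004919e+00  7.47350919e-04  1.71059211e+00] [ 0.29407298 -0.82062204 -0.23920815]
probe 0.98 [261.0, 80.0, 39.0, 46.0]
probe 0.76 [258.0, 178.0, 23.0, 38.0]
probe 0.7 [204.0, 261.0, 36.0, 76.0]
probe_rest 0.84 [262.0, 165.0, 76.0, 61.0]
side probe 0.97 [324.0, 215.0, 21.0, 65.0]
side probe 0.9 [302.0, 242.0, 15.0, 48.0]
side probe 0.55 [310.0, 271.0, 24.0, 66.0]
side probe 0.53 [219.0, 160.0, 47.0, 17.0]
expected box [249.14569417 165.58231535] [269.40602454 196.20974665]
dark in model 0.5276461295418642
[[250, 167, 20, 29, 334]]
```

The handle's silhouette (columns 250–270, rows 167–196) matches the seated, upright model (249–269, 166–196). Handing in.

```bash
python3 -c "
from plant import bot
print(bot.close_job())"
```

```text
the job is handed in; nothing more can be done
None
```

The probe checked the round, square and bar contacts in that order, each pushed to about 5 N (5.2, 4.7 and 4.7) and held for over half a second, then was hung upright back in its nest and released; the job was handed in at about 33 s of the 53 s allowed.

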